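# Brush out the spark chamber and purge it

### The job

Lay the small brush in the slanted rest and let go of it, then take it again by the end of its handle, and with it upright brush the spark stand's chamber: down to the floor, up, and down to the floor again. Put the brush back in the rest, then twist the spring-return purge knob on the gas box clockwise to its stop, keep it there for a second and release it so that it springs home.

Things in the scene. Friction and masses are not known exactly. Their poses are not given: they have to be found in the camera images.
- brush: brush 190 mm long, about 80 g: square wooden handle 20 x 20 x 140 mm, round dark rigid bristle head 20 mm across, 50 mm long; lies flat on the bench at first. Origin: under its middle, on the underside, 10 mm below its long axis. x runs along it from the bristle tip to the handle's butt; z is up while it lies at the start. Centre of mass near the middle
- brush_tip (a point): the point on the brush's long axis at the bristle end (95 mm from the middle)
- brush_butt (a point): the point on the brush's long axis at the end of the handle (95 mm from the middle)
- rest_foot (a point): foot of the slanted brush rest (fixed, dark base 150 x 60 mm, two aluminium U-saddles and a foot plate): point on the foot plate's face where the bristle tip belongs, 38 mm above the bench. The brush lies from here up a 45 degree slope, handle up. This point's x axis is level and points the way the slope rises, z up
- rest_top (a point): where the handle's butt belongs in the rest, 190 mm up-slope from rest_foot, 172 mm above the bench. Saddles at 58-70 and 126-138 mm up-slope from rest_foot: 44 mm wide outside, 27 mm between walls, floor 10 mm below the brush's axis, flared lips to 16 mm above it. Between them is room for fingers; the last 52 mm of handle stand free
- stand: the spark stand, fixed: a grey metal block 140 x 140 mm, 75 mm high, with a round chamber 45 mm wide and 60 mm deep open upward at its centre; two steel pins 16 mm thick and 30 mm high stand on its top near the corners on its +x side. Origin: centre of its underside
- chamber_floor (a point): the centre of the chamber's floor, 15 mm above the bench; z up
- gasbox: the gas box, fixed: an off-white box 130 x 130 mm, 70 mm high, with the purge knob at the centre of its top and a gauge on its side. Origin: centre of its underside
- purge_grip (a point): the point on the knob's vertical axis at the height to grip, 97 mm above the bench. The knob is a black bar 48 mm long, 13 mm thick, its top 13 mm above this point and its underside (on a round skirt 40 mm across) 15 mm below it; x runs along the bar and turns with the knob, z up
- purge (a joint): turn of the purge knob, rad: 0 at home, grows as it turns clockwise seen from above, 1.25 at its stop; a spring (about 0.14 N m at the stop) returns it
- puck_a: bystander: a bright steel sample puck 40 mm across, 26 mm high; origin at its underside
- puck_b: bystander: a dark steel sample puck 38 mm across, 18 mm high; origin at its underside
- beaker: bystander: a glass cup 56 mm across, 70 mm high; origin at its underside
- jar: bystander: an amber jar 52 mm across, 75 mm high; origin at its underside

How it is judged (in metres and radians):
On the way, in this order (a step that is already met when the one before it is completed fails the run):
1. the brush lies in the slanted rest, its tip within 15 mm of rest_foot and its butt within 15 mm of rest_top, let go of and still for 0.2 s (distance between brush_tip and rest_foot below 0.015 m and distance between brush_butt and rest_top below 0.015 m and contact force between the fingers and brush below 0.1 N and linear speed of brush below 0.02 m/s), for 0.2 s.
2. the brush, held by its handle within 60 mm of the butt and upright within 11 degrees, has its bristle tip in the chamber less than 10 mm above the floor (z of brush_tip in the frame of chamber_floor below 0.01 m and horizontal distance between brush_tip and chamber_floor below 0.02 m and angle between brush's own x axis and vertical below 0.19 rad and contact force between the fingers and brush above 1 N and distance between the grasp point and brush_butt below 0.06 m), for 0.05 s.
3. the brush is drawn up: its tip at least 35 mm above the chamber's floor, still over or in the chamber (z of brush_tip in the frame of chamber_floor above 0.035 m and horizontal distance between brush_tip and chamber_floor below 0.02 m), for 0.02 s.
4. the brush, held the same way and upright within 11 degrees, is down again, its tip less than 10 mm above the chamber's floor (all of step 2), for 0.05 s.
5. with the brush back in the rest as before and let go of, the purge knob is turned clockwise to its stop (beyond 1.17 of its 1.25 rad) and kept there for 1 s without a break (value of joint purge above 1.17 rad and distance between brush_tip and rest_foot below 0.015 m and distance between brush_butt and rest_top below 0.015 m and contact force between the fingers and brush below 0.1 N), for 1 s.
At the end, for the whole second after the job is handed in: The purge knob is released and back home (under 0.06 rad), the brush lies still in the slanted rest with its tip within 15 mm of rest_foot and its butt within 15 mm of rest_top, and the robot touches nothing (value of joint purge below 0.06 rad and contact force between the fingers and gasbox below 0.1 N and distance between brush_tip and rest_foot below 0.015 m and distance between brush_butt and rest_top below 0.015 m and linear speed of brush below 0.02 m/s).
It fails at once if the brush presses on the spark stand with more than 30 N (contact force between brush and stand above 30 N).
It fails at once if a sample puck, the glass beaker or the amber jar is shoved by more than 30 mm (distance of any of puck_a, puck_b, beaker, jar from where it was at the start of the episode above 0.03 m).
It also fails if it takes over 72 s, if anything falls off the work surface, if the arm or the gripper's body presses on something with over 40 N, if the wrist force passes 120 N, or if a joint passes its speed limit or range.

### The arm

A 7-joint arm with a two-finger parallel gripper is mounted at the origin on the work surface. World frame = base frame: x ahead of the robot, y to its left, z up, the work surface at z = 0. Lengths are in mm, angles in degrees, forces in N, time in s.
With the tool pointing down it reaches from about 400 to 850 mm from the base axis. Payload 10.4 kg.
Tool frame: the origin (TCP) lies midway between the tips of the shut fingers; the grasp point (between the pads) lies 19 mm behind it; z points along the fingers, y is the line along which they close (so a half turn about z gives the same grasp; the last joint's range is limited). The gripper opens to 87 mm and grips with 3 to 60 N. Pads are 19 mm wide; open, the fingers measure 117 mm over their backs; the gripper's body (75 mm by 190 mm) begins 51 mm behind the grasp point.
Start: joints at [-73.316, 19.034, -3.707, 83.658, 1.238, 77.344, -5.071], TCP at [192.909, 594.507, 222.576] pointing down, gripper open.
Joint ranges: [-148.97, 148.97], [-28.65, 121.19], [-84.17, 76.75], [9.2, 138.47], [-72.65, 252.65], [3.7, 117.97], [-149.18, 149.18]. Speed limits (degrees/s): [127.2, 127.2, 159.86, 159.86, 180, 180, 180].

### API

Orientations are given as [roll, pitch, yaw] about the fixed x, y, z axes, in that order (R = Rz(yaw) Ry(pitch) Rx(roll)).
In Python, from station import get_obs, imaging, order gives the robot as it stands. The module is installed in compiled form; this text tells all that it offers.
- The arm moves only by the shell command python3 -m creep 'ROWS' [FORCE]. ROWS is JSON, a list of rows, each an object of numbers: "tx", "ty", "tz": the shift along the tool's x, y, z in mm; "turn": the turn about the tool's z in degrees; "hand": the opening, from 0 (shut) to 1 (fully open). In form: [{"tx": .., "ty": .., "tz": .., "turn": .., "hand": ..}, ...]. A call has 1 to 12 rows; each row shifts and turns the commanded pose from where the row before left it, along the tool's axes as they then stand; what a row does not reach is not made up. A row lasts 1/10 s, in which the tool goes at most 50 mm and 8.59 degrees, less where a joint would pass 70% of its speed; a pose out of reach is approached as far as the arm can. A call with a gripper value outside its range is refused whole. The fingers move at their own pace and stop on an object; FORCE is the grip in N (left out, the last holds). Time passes only in rows, so rows that do not move let the fingers close. It gives the time, the measured TCP pose, the force, the opening and the grip force at its end, in the units of the state.
- get_obs(): the state, without advancing time (a new reading comes with each control period).
- imaging.get_image(name): name is "scene" or "top" or "wrist"; returns (picture, depth): 480x640x3 uint8, red, green, blue; 480x640 float32, mm along the optical axis (not along the pixel's ray), 0 where there is no reading.
- imaging.camera_info(name): a dict with "fovy" (degrees; the focal length in pixels is half the picture's height over the tangent of half this angle, whatever the lens; pixels are square), "cx", "cy" (the principal point, pixels), "R" (3x3) and "t" (3): a world point X has camera coordinates R X + t. Camera axes: x right, y down, z forward; pixel columns grow to the right and rows downward; lengths in mm; the calibration is good to about 2 mm. A picture is of the moment at which its call begins: read the wrist's pose just before it. camera_info takes no time and is no camera call; for the wrist camera it gives the pose at the moment of the call.
- order.finish_job(): hands the job in; it is judged then, once.
Trained networks look in the newest picture that a camera, given by its name, has taken for a name from the list of things; names that differ only in an ending like _2 or _b are one class to them, and where a whole thing is asked for, a point or a joint stands for the part that bears it (a point fixed in the world has none). Each returns a list of dicts, best first, with "score" (0 to 1); they miss things now and then, are a little off and sometimes report something else, mostly with a low value. They report only what shows in the picture. A call takes as long as a camera call.
- imaging.search_frame(camera, thing): "extent" ([left, top, width, height] in pixels, round what is visible of it).
- imaging.silhouettes(camera, thing): "mask" (480x640 bool, what is visible of it) and "extent" ([left, top, width, height] in pixels, round what is visible of it).
- imaging.landmark_of(camera, thing): "xy" ([column, row] in pixels: a listed point, or the origin of a listed thing).
The state is a dict: "time_s": time; "joint_positions": joint angles; "joint_velocities": joint speeds; "tau": joint torques, N m; "tcp_pos": TCP position; "ee_rot": TCP orientation; "contact_force": force on the tool from outside, world axes, zero at the start; "moment": the same for the moment, N m; "finger_gap": opening from 0.0 (shut) to 1.0 (fully open); "gripper_force": force on a finger pad.
Only numpy, scipy, OpenCV 4.12 (cv2) and the standard library are available. Lean on these libraries where they do the work, as an engineer would, in place of code of your own. Each camera call takes 0.05 s, during which the arm holds its last target. There are 200 camera calls.

## Working session

There is one attempt and no reset: what is moved stays moved. The work goes in short steps, Python scripts to look and compute and a shell command to move; the robot and the scene stay as the last step left them, time stands still between calls to the robot, and variables do not carry over. Pictures are saved under pics/ and viewed, at most 10 in all, crops included, and the job is handed in when it is done.

```bash
mkdir -p pics; cat > h.py <<'E'
import numpy as np, cv2
from station import get_obs, imaging
def K(i): 
    f=240/np.tan(np.radians(i['fovy'])/2); return f,i['cx'],i['cy']
def world(cam,info,u,v,d):
    f,cx,cy=K(info); p=np.array([(u-cx)/f*d,(v-cy)/f*d,d]); return np.array(info['R']).T@(p-np.array(info['t']))
def onplane(cam,info,u,v,z):
    R=np.array(info['R']);c=-R.T@np.array(info['t']);f,cx,cy=K(info)
    r=R.T@np.array([(u-cx)/f,(v-cy)/f,1]); return c+r*(z-c[2])/r[2]
def cloud(info,d):
    f,cx,cy=K(info);v,u=np.mgrid[:480,:640]
    p=np.stack([(u-cx)/f*d,(v-cy)/f*d,d],-1)-np.array(info['t']); return p@np.array(info['R'])
E
python3 - <<'E'
from h import *
o=get_obs();print(o)
for c in('scene','top'):
    i=imaging.camera_info(c);p,d=imaging.get_image(c);cv2.imwrite(f'pics/{c}0.png',p[:,:,::-1]);np.save(c+'.npy',d)
    print(c,K(i),(-np.array(i['R']).T@i['t']).round())
    for t,z in dict(brush=0,brush_tip=10,brush_butt=10,rest_foot=38,rest_top=172,stand=0,chamber_floor=15,gasbox=0,purge_grip=97,puck_a=0,puck_b=0,beaker=0,jar=0).items():
        for r in imaging.landmark_of(c,t)[:2]:
            print(t,round(r['score'],2),np.round(r['xy']),onplane(c,i,*r['xy'],z).round(1))
E
```

```text
{'time_s': 0.0, 'joint_positions': array([-73.31449036,  19.07229387,  -3.70407764,  83.70634307,
         1.2385225 ,  77.34338624,  -5.07027377]), 'joint_velocities': array([-0.04842527,  0.07375291,  0.07782004,  0.12176577,  0.01592954,
        0.01289581,  0.0444366 ]), 'tau': array([-1.36413278e-04, -6.23242593e+01,  2.45774863e-02, -3.89893734e+01,
       -6.13017473e-02,  3.98707367e-02,  1.82284239e-04]), 'tcp_pos': array([192.85250989, 594.09178422, 221.74752421]), 'ee_rot': array([-1.79918019e+02,  5.70521534e-03,  1.62018635e+02]), 'contact_force': array([-0.17816284, -0.42610081, -0.47364379]), 'moment': array([ 0.01112092, -0.01682698,  0.03271835]), 'gripper_force': 0.0, 'finger_gap': 1.002375953866845}
scene (np.float64(601.2260103569495), 318.7021573490921, 224.42846381340993) [1031.  641.  867.]
brush_tip 0.58 [447. 388.] [553.4 320.   10. ]
brush_tip 0.57 [331. 213.] [ 469.6 -130.9   10. ]
brush_butt 0.93 [388. 270.] [470.5  63.7  10. ]
brush_butt 0.51 [251. 158.] [ 515.3 -394.2   10. ]
rest_foot 0.65 [284. 262.] [640.7 -40.2  38. ]
rest_foot 0.18 [341. 250.] [532.
[... 784 characters left out ...]
5.3  76.2  10. ]
rest_foot 0.66 [337. 214.] [635.1 -30.9  38. ]
rest_top 0.69 [270. 211.] [621.6  97.7 172. ]
rest_top 0.67 [284. 293.] [471.5  68.7 172. ]
stand 0.8 [169. 248.] [563.1 329.9   0. ]
stand 0.56 [378. 292.] [ 470.1 -122.8    0. ]
chamber_floor 0.65 [171. 248.] [560.7 321.9  15. ]
gasbox 0.75 [451. 245.] [ 574.7 -282.     0. ]
purge_grip 0.54 [465. 241.] [ 575.4 -284.5   97. ]
puck_a 0.79 [263. 168.] [740.1 130.1   0. ]
puck_a 0.72 [209. 322.] [403.5 239.6   0. ]
puck_b 0.79 [263. 168.] [740.1 130.1   0. ]
puck_b 0.72 [209. 322.] [403.5 239.6   0. ]
beaker 0.96 [440. 326.] [ 399.9 -255.5    0. ]
jar 0.82 [377. 158.] [ 765.  -120.3    0. ]
jar 0.63 [204. 324.] [399.6 250.4   0. ]
```

View pics/scene0.png

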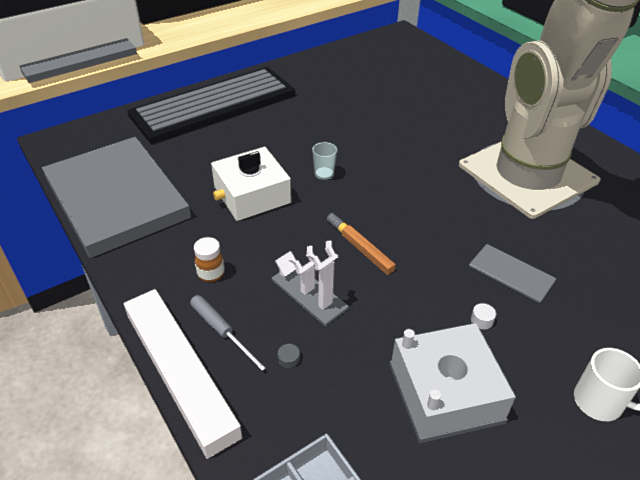

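View pics/top0.png

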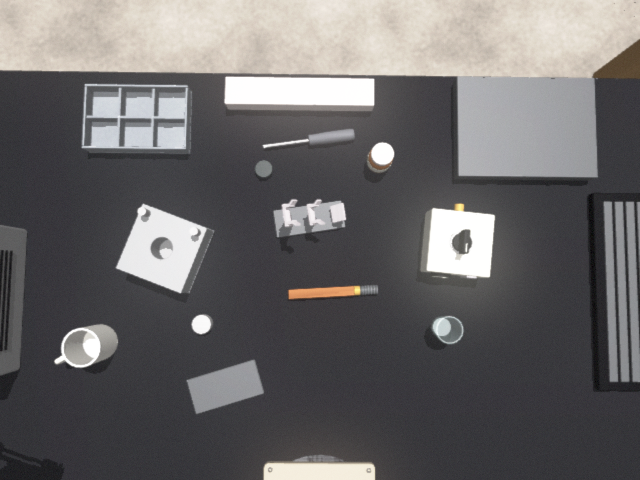

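```bash
python3 - <<'E'
from h import *
for c in('top','scene'):
    i=imaging.camera_info(c);P=cloud(i,np.load(c+'.npy')).reshape(-1,3)
    def fit(n,x0,x1,y0,y1,z0,z1):
        m=(P[:,0]>x0)&(P[:,0]<x1)&(P[:,1]>y0)&(P[:,1]<y1)&(P[:,2]>z0)&(P[:,2]<z1);Q=P[m]
        if len(Q)<10: print(c,n,'few');return
        r=cv2.minAreaRect(Q[:,:2].astype(np.float32));(a,s,v)=np.linalg.svd(Q[:,:2]-Q[:,:2].mean(0),full_matrices=False)
        print(c,n,len(Q),'ctr',np.round(r[0],1),'size',np.round(r[1],1),'ang',round(r[2],1),'mean',Q.mean(0).round(1),'pca',round(np.degrees(np.arctan2(v[0,1],v[0,0])),1))
    fit('bench',450,520,150,200,-20,20)
    fit('brush',440,510,-130,90,13,30)
    fit('restbase',580,680,-60,130,4,20)
    fit('saddles',560,680,-60,130,30,190)
    fit('hi',560,680,-60,130,100,190)
    fit('mid',560,680,-60,130,62,98)
    fit('foot',560,680,-60,10,25,60)
    fit('stand',440,680,200,430,70,80)
    fit('pins',440,680,200,430,95,110)
    fit('gas',470,670,-380,-180,65,74)
    fit('knob',500,650,-340,-230,100,118)
E
```

```text
top bench 734 ctr [484.8 175.4] size [66.9 49.4] ang 0.3 mean [ 4.847e+02  1.750e+02 -1.000e-01] pca -179.1
top brush 825 ctr [472.1 -24.7] size [ 19.9 190.1] ang 3.6 mean [472.  -23.1  19.4] pca 93.6
top restbase 1378 ctr [629.   36.3] size [ 98.4 186.9] ang 0.5 mean [625.3  33.4   9.7] pca -82.4
top saddles 672 ctr [630.8  14.6] size [ 51.3 124.5] ang 9.1 mean [629.8  19.   87.4] pca -81.0
top hi 243 ctr [623.1  61.4] size [51.3 30. ] ang 10.1 mean [622.7  64.3 131.2] pca -173.3
top mid 217 ctr [627.9  32. ] size [49.9 66.2] ang 8.1 mean [630.1  17.9  82.7] pca -171.8
top foot 231 ctr [638.4 -33.3] size [36.1 27.6] ang 9.1 mean [638.1 -33.6  39.6] pca -171.9
top stand 4282 ctr [558.2 324. ] size [142.2 140.3] ang 69.4 mean [555.9 324.1  74.8] pca -96.6
top pins 129 ctr [610.  304.8] size [125.9  15.6] ang 69.5 mean [610.9 307.5 103.8] pca -110.5
top gas 3507 ctr [ 575.6 -283.9] size [131.2 130.2] ang 84.2 mean [ 574.6 -282.1   70. ] pca -89.6
top knob 188 ctr [ 575.5 -282.7] size [14.2 47.8] ang 83.5 mean [ 575.5 -282.4  108.9] pca 174.3
scene bench 831 ctr [485. 175.] size [69.9 4
[... 303 characters left out ...]
2 mean [629.6  38.   79.3] pca 100.0
scene hi 429 ctr [623.4  61. ] size [49.6 31.4] ang 8.4 mean [623.3  66.4 125.9] pca 9.5
scene mid 459 ctr [626.8  36.4] size [52.  81.5] ang 7.7 mean [630.1  41.3  80.3] pca 100.2
scene foot 277 ctr [637.9 -34.8] size [39.9 28.1] ang 10.5 mean [641.6 -34.   39.8] pca 23.8
scene stand 6474 ctr [557.3 321.8] size [144. 142.] ang 69.6 mean [558.8 327.1  75.5] pca 119.6
scene pins 239 ctr [609.7 303.4] size [126.4  16.3] ang 69.7 mean [612.9 310.2 103.9] pca 69.6
scene gas 1867 ctr [ 576.4 -285.4] size [138.1 130.8] ang 84.4 mean [ 582.1 -273.6   70.5] pca -37.4
scene knob 164 ctr [ 576.9 -284.6] size [18.1 47.6] ang 84.2 mean [ 577.8 -282.3  108.1] pca -5.8
```

```bash
cat >> h.py <<'E'
def to(x,y,z,yaw=None):
    o=get_obs();p=o['tcp_pos'];a=np.radians(o['ee_rot'][2]);d=np.array([x,y,z])-p
    print('t',round(o['time_s'],2),'pos',p.round(1),'rot',o['ee_rot'].round(2),'F',o['contact_force'].round(1),'gap',round(o['finger_gap'],3),'gf',round(o['gripper_force'],1))
    if yaw is not None:
        t=(o['ee_rot'][2]-yaw+180)%360-180; print('turn',round(t,2)); a=np.radians(yaw)
    print('after turn: tx %.1f ty %.1f tz %.1f'%(d[0]*np.cos(a)+d[1]*np.sin(a),d[0]*np.sin(a)-d[1]*np.cos(a),-d[2]))
E
python3 -m creep '[{"turn":8.54},{"turn":8.54},{"turn":8.54},{"turn":8.54},{"turn":8.54},{"turn":8.54},{"turn":8.54},{"turn":8.54}]'
python3 -m creep '[{"tx":-28,"ty":12},{"tx":-28,"ty":12},{"tx":-28,"ty":12},{"tx":-28,"ty":12},{"tx":-28,"ty":12},{"tx":-28,"ty":12},{"tx":-28,"ty":12},{"tx":-28,"ty":12},{"tx":-28,"ty":12},{"tx":-28,"ty":12}]'
python3 -m creep '[{"tx":-28,"ty":12},{"tx":-28,"ty":12},{"tx":-28,"ty":12},{"tx":-28,"ty":12},{"tx":-28,"ty":12},{"tx":-28,"ty":12},{"tx":-28,"ty":12},{"tx":-28,"ty":12},{"tx":-28,"ty":12},{"tx":-28,"ty":12},{}]'
python3 -c "
from h import *
to(467.4,48,3,93.7)"
```

```text
t 1.4 pos [192.9 594.5 222.6] rot [180.    -0.   162.02] F [ 0.1  0.4 -0.2] gap 0.999 gf 0.0
turn 68.32
after turn: tx -563.1 ty 238.7 tz 219.6schema error: expected keys tx, ty, tz, turn, hand
schema error: expected keys tx, ty, tz, turn, hand
schema error: expected keys tx, ty, tz, turn, hand
```

```bash

python3 -m creep '[{"tx":0,"ty":0,"tz":0,"turn":8.54,"hand":1},{"tx":0,"ty":0,"tz":0,"turn":8.54,"hand":1},{"tx":0,"ty":0,"tz":0,"turn":8.54,"hand":1},{"tx":0,"ty":0,"tz":0,"turn":8.54,"hand":1},{"tx":0,"ty":0,"tz":0,"turn":8.54,"hand":1},{"tx":0,"ty":0,"tz":0,"turn":8.54,"hand":1},{"tx":0,"ty":0,"tz":0,"turn":8.54,"hand":1},{"tx":0,"ty":0,"tz":0,"turn":8.54,"hand":1}]'
python3 -m creep '[{"tx":-28,"ty":12,"tz":0,"turn":0,"hand":1},{"tx":-28,"ty":12,"tz":0,"turn":0,"hand":1},{"tx":-28,"ty":12,"tz":0,"turn":0,"hand":1},{"tx":-28,"ty":12,"tz":0,"turn":0,"hand":1},{"tx":-28,"ty":12,"tz":0,"turn":0,"hand":1},{"tx":-28,"ty":12,"tz":0,"turn":0,"hand":1},{"tx":-28,"ty":12,"tz":0,"turn":0,"hand":1},{"tx":-28,"ty":12,"tz":0,"turn":0,"hand":1},{"tx":-28,"ty":12,"tz":0,"turn":0,"hand":1},{"tx":-28,"ty":12,"tz":0,"turn":0,"hand":1}]'
python3 -m creep '[{"tx":-28,"ty":12,"tz":10,"turn":0,"hand":1},{"tx":-28,"ty":12,"tz":10,"turn":0,"hand":1},{"tx":-28,"ty":12,"tz":10,"turn":0,"hand":1},{"tx":-28,"ty":12,"tz":10,"turn":0,"hand":1},{"tx":-28,"ty":12,"tz":10,"turn":0,"hand":1},{"tx":-28,"ty":12,"tz":10,"turn":0,"hand":1},{"tx":-28,"ty":12,"tz":10,"turn":0,"hand":1},{"tx":-28,"ty":12,"tz":10,"turn":0,"hand":1},{"tx":-28,"ty":12,"tz":10,"turn":0,"hand":1},{"tx":-28,"ty":12,"tz":10,"turn":0,"hand":1},{"tx":0,"ty":0,"tz":0,"turn":0,"hand":0.6},{"tx":0,"ty":0,"tz":0,"turn":0,"hand":0.6}]'
python3 -c "
from h import *
to(467.4,48,3,93.7)"
```

```text
time_s: 2.2
tcp_pos: [192.9, 594.5, 222.6]
ee_rot: [180.0, -0.0, 93.4]
contact_force: [-0.3, -0.0, -0.3]
finger_gap: 1.002
gripper_force: 0.0
time_s: 3.2
tcp_pos: [331.2, 321.7, 222.7]
ee_rot: [180.0, -0.0, 93.7]
contact_force: [0.4, -0.1, 0.3]
finger_gap: 1.002
gripper_force: 0.0
time_s: 4.4
tcp_pos: [468.5, 50.9, 122.5]
ee_rot: [-180.0, 0.0, 93.6]
contact_force: [0.6, 0.6, 0.8]
finger_gap: 0.896
gripper_force: 0.0
t 4.4 pos [468.5  50.9 122.5] rot [-1.7998e+02  1.0000e-02  9.3620e+01] F [0.6 0.6 0.8] gap 0.896 gf 0.0
turn -0.08
after turn: tx -2.8 ty -1.3 tz 119.5
```

```bash

python3 -m creep '[{"tx":-3,"ty":-1,"tz":20,"turn":0,"hand":0.6},{"tx":0,"ty":0,"tz":20,"turn":0,"hand":0.5},{"tx":0,"ty":0,"tz":20,"turn":0,"hand":0.5},{"tx":0,"ty":0,"tz":20,"turn":0,"hand":0.5},{"tx":0,"ty":0,"tz":20,"turn":0,"hand":0.5},{"tx":0,"ty":0,"tz":10,"turn":0,"hand":0.5},{"tx":0,"ty":0,"tz":9,"turn":0,"hand":0.5},{"tx":0,"ty":0,"tz":0,"turn":0,"hand":0},{"tx":0,"ty":0,"tz":0,"turn":0,"hand":0},{"tx":0,"ty":0,"tz":0,"turn":0,"hand":0},{"tx":0,"ty":0,"tz":0,"turn":0,"hand":0},{"tx":0,"ty":0,"tz":0,"turn":0,"hand":0}]' 4
python3 -m creep '[{"tx":0,"ty":0,"tz":0,"turn":0,"hand":0},{"tx":0,"ty":0,"tz":-5,"turn":0,"hand":0},{"tx":0,"ty":0,"tz":-15,"turn":0,"hand":0},{"tx":0,"ty":0,"tz":-20,"turn":0,"hand":0},{"tx":0,"ty":0,"tz":-20,"turn":0,"hand":0},{"tx":0,"ty":0,"tz":-20,"turn":0,"hand":0},{"tx":0,"ty":0,"tz":-20,"turn":0,"hand":0},{"tx":0,"ty":0,"tz":-20,"turn":0,"hand":0},{"tx":0,"ty":0,"tz":-20,"turn":0,"hand":0},{"tx":0,"ty":0,"tz":-20,"turn":0,"hand":0},{"tx":0,"ty":0,"tz":-20,"turn":0,"hand":0},{"tx":0,"ty":0,"tz":-20,"turn":0,"hand":0}]'
python3 - <<'E'
from h import *
p,d=imaging.get_image('scene');cv2.imwrite('pics/s1.png',p[:,:,::-1])
np.save('scene.npy',d)
E
```

```text
time_s: 5.6
tcp_pos: [468.2, 48.3, 4.1]
ee_rot: [179.9, -0.0, 93.7]
contact_force: [-0.6, -0.0, 4.8]
finger_gap: 0.232
gripper_force: 4.0
time_s: 6.8
tcp_pos: [467.5, 47.9, 204.5]
ee_rot: [180.0, -0.0, 93.7]
contact_force: [1.0, -0.5, -0.3]
finger_gap: 0.231
gripper_force: 4.0
```

View pics/s1.png

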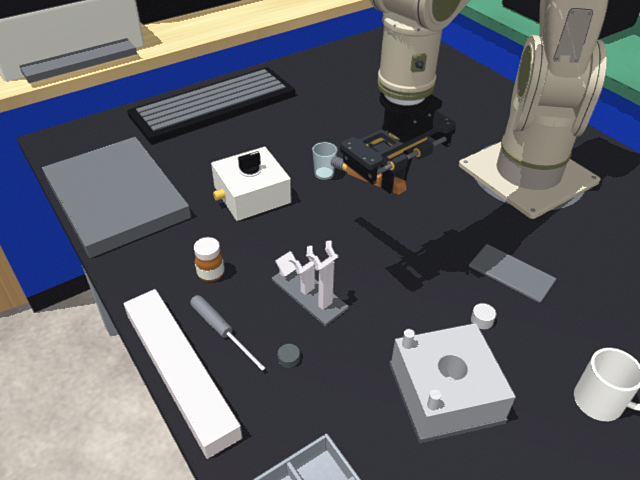

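```bash
cat >> h.py <<'E'
def axis():
    # orange/grey brush points near hand via colour of handle, scene+top
    o=get_obs();a=np.radians(o['ee_rot'][2]);ex=np.array([np.cos(a),np.sin(a),0])
    for c in('scene','top'):
        p,d=imaging.get_image(c);i=imaging.camera_info(c);P=cloud(i,d)
        h=cv2.cvtColor(p,cv2.COLOR_RGB2HSV)
        m=(h[...,0]>4)&(h[...,0]<20)&(h[...,1]>120)&(d>0)
        Q=P[m];Q=Q[(np.linalg.norm(Q-o['tcp_pos'],axis=1)<220)]
        if len(Q)<20: print(c,'few');continue
        q=Q-o['tcp_pos'];X=np.stack([q@ex,q@np.array([ex[1],-ex[0],0]),q[:,2]],1)
        s=np.linalg.svd(X-np.median(X,0),full_matrices=False)[2][0]
        r=cv2.minAreaRect(X[:,[0,2]].astype(np.float32))
        print(c,len(Q),'mean(tool x,y,up)',X.mean(0).round(1),'dir',s.round(2),'slope',round(np.degrees(np.arctan2(s[2],s[0])),1),'x',np.percentile(X[:,0],[1,99]).round(),'z',np.percentile(X[:,2],[1,99]).round())
    return p
E
python3 -m creep '[{"tx":0,"ty":0,"tz":0,"turn":0,"hand":0},{"tx":0,"ty":0,"tz":0,"turn":0,"hand":0},{"tx":0,"ty":0,"tz":0,"turn":0,"hand":0}]' 3
python3 -c "
from h import *
axis()"
python3 -m creep '[{"tx":0,"ty":0,"tz":-40,"turn":0,"hand":0},{"tx":0,"ty":0,"tz":-40,"turn":0,"hand":0},{"tx":0,"ty":0,"tz":0,"turn":0,"hand":0},{"tx":0,"ty":0,"tz":0,"turn":0,"hand":0}]'
python3 -c "
from h import *
axis()"
```

```text
time_s: 7.15
tcp_pos: [467.2, 47.9, 202.6]
ee_rot: [-179.9, 0.0, 93.7]
contact_force: [-0.3, 0.6, -1.3]
finger_gap: 0.229
gripper_force: 3.0
scene 493 mean(tool x,y,up) [-25.5   7.6 -20.2] dir [-0.67  0.03 -0.74] slope -132.2 x [-82.  26.] z [-80.  91.]
top 138 mean(tool x,y,up) [-68.9   1.1 -71. ] dir [-0.59 -0.05 -0.81] slope -126.1 x [-84. -55.] z [-92. -52.]
time_s: 7.65
tcp_pos: [468.0, 48.2, 283.6]
ee_rot: [180.0, -0.0, 93.7]
contact_force: [-0.3, -0.7, -1.3]
finger_gap: 0.228
gripper_force: 3.0
scene 747 mean(tool x,y,up) [-11.5   6.2 -30.5] dir [ 0.42 -0.03  0.91] slope 65.1 x [-52.  22.] z [-102.   86.]
top few
```

```bash
sed -i "s/<220)\]/<220)\&(Q[:,2]<o['tcp_pos'][2]-22)]/" h.py
python3 -c "
from h import *
to(627.8,28.8,290,98.8)"
python3 -m creep '[{"tx":-3,"ty":16,"tz":-1,"turn":-2.5,"hand":0},{"tx":-3,"ty":16,"tz":-1,"turn":-2.6,"hand":0},{"tx":-3,"ty":16,"tz":-1,"turn":0,"hand":0},{"tx":-4,"ty":16,"tz":-1,"turn":0,"hand":0},{"tx":-4,"ty":16,"tz":0,"turn":0,"hand":0},{"tx":-4,"ty":16,"tz":0,"turn":0,"hand":0},{"tx":-4,"ty":16,"tz":0,"turn":0,"hand":0},{"tx":-4,"ty":16,"tz":0,"turn":0,"hand":0},{"tx":-4,"ty":16,"tz":0,"turn":0,"hand":0},{"tx":-4,"ty":9,"tz":0,"turn":0,"hand":0},{"tx":0,"ty":0,"tz":0,"turn":0,"hand":0},{"tx":0,"ty":0,"tz":0,"turn":0,"hand":0}]'
python3 -c "
from h import *
to(627.8,28.8,290,98.8)
p=axis();p,d=imaging.get_image('scene');cv2.imwrite('pics/s2.png',p[80:340,180:530,::-1])"
```

```text
t 7.75 pos [467.2  48.  282.3] rot [-1.799e+02  3.000e-02  9.370e+01] F [ 0.1 -0.3 -1.5] gap 0.23 gf 3.0
turn -5.1
after turn: tx -43.6 ty 155.8 tz -7.7
time_s: 8.95
tcp_pos: [623.9, 32.4, 286.9]
ee_rot: [-179.9, 0.0, 98.8]
contact_force: [0.0, 0.5, 0.2]
finger_gap: 0.23
gripper_force: 3.0
t 8.95 pos [623.9  32.4 286.9] rot [-1.7993e+02  1.0000e-02  9.8760e+01] F [0.  0.5 0.2] gap 0.23 gf 3.0
turn -0.04
after turn: tx -4.2 ty 3.3 tz -3.1
scene 459 mean(tool x,y,up) [-23.7   6.7 -60.9] dir [-0.43  0.   -0.9 ] slope -115.5 x [-49.   0.] z [-104.  -23.]
top few
```

View pics/s2.png

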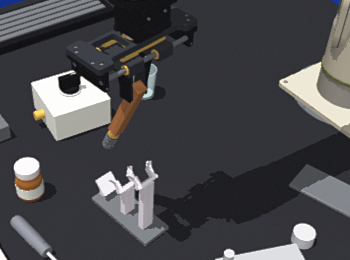

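```bash

python3 -m creep '[{"tx":2,"ty":1.5,"tz":12,"turn":0,"hand":0},{"tx":2,"ty":1.5,"tz":12,"turn":0,"hand":0},{"tx":1.5,"ty":0.5,"tz":12,"turn":0,"hand":0},{"tx":0,"ty":0,"tz":12,"turn":0,"hand":0},{"tx":0,"ty":0,"tz":12,"turn":0,"hand":0},{"tx":0,"ty":0,"tz":10,"turn":0,"hand":0},{"tx":0,"ty":0,"tz":9,"turn":0,"hand":0},{"tx":0,"ty":0,"tz":8,"turn":0,"hand":0},{"tx":0,"ty":0,"tz":5,"turn":0,"hand":0},{"tx":0,"ty":0,"tz":0,"turn":0,"hand":0}]'
python3 -c "
from h import *
axis();p,d=imaging.get_image('scene');cv2.imwrite('pics/s3.png',cv2.resize(p[170:350,230:430,::-1],None,fx=3,fy=3))"
```

```text
time_s: 10.1
tcp_pos: [626.8, 38.7, 194.9]
ee_rot: [-179.9, 0.0, 98.8]
contact_force: [0.4, 0.6, -1.2]
finger_gap: 0.23
gripper_force: 3.0
scene 356 mean(tool x,y,up) [-24.5   7.2 -61.7] dir [-0.43  0.   -0.9 ] slope -115.4 x [-50.   0.] z [-108.  -23.]
top few
```

View pics/s3.png

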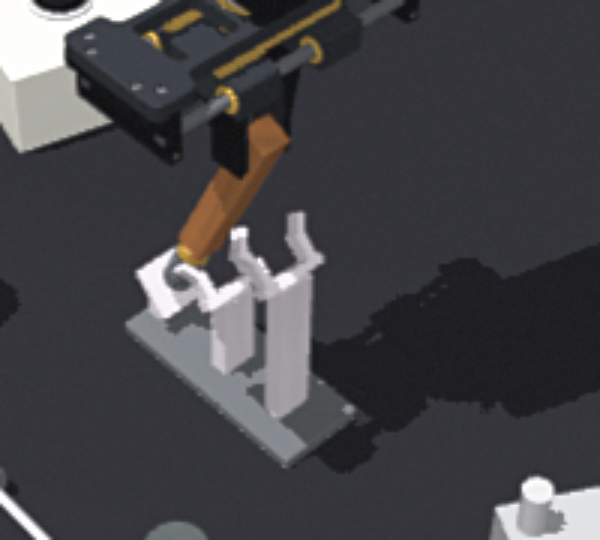

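```bash

python3 -m creep '[{"tx":6.5,"ty":0,"tz":3.5,"turn":0,"hand":0},{"tx":6.5,"ty":0,"tz":3.5,"turn":0,"hand":0},{"tx":6.5,"ty":0,"tz":3.5,"turn":0,"hand":0},{"tx":6.5,"ty":0,"tz":4,"turn":0,"hand":0},{"tx":5.5,"ty":0,"tz":5,"turn":0,"hand":0},{"tx":5.5,"ty":0,"tz":5,"turn":0,"hand":0},{"tx":5.5,"ty":0,"tz":5,"turn":0,"hand":0},{"tx":4,"ty":0,"tz":5,"turn":0,"hand":0},{"tx":0,"ty":0,"tz":0,"turn":0,"hand":0}]'
python3 -c "
from h import *
to(618.8,86.9,150.8,98.8)
axis();p,d=imaging.get_image('scene');cv2.imwrite('pics/s4.png',cv2.resize(p[170:350,230:430,::-1],None,fx=3,fy=3))"
```

```text
time_s: 11.15
tcp_pos: [619.5, 85.5, 160.1]
ee_rot: [-179.9, -0.0, 98.9]
contact_force: [-0.0, -0.5, -0.2]
finger_gap: 0.229
gripper_force: 3.0
t 11.15 pos [619.5  85.5 160.1] rot [-1.7993e+02 -1.0000e-02  9.8850e+01] F [-0.  -0.5 -0.2] gap 0.229 gf 3.0
turn 0.05
after turn: tx 1.5 ty -0.4 tz 9.3
scene 127 mean(tool x,y,up) [-58.9   8.3 -55.6] dir [-0.71  0.04 -0.7 ] slope -135.3 x [-87. -19.] z [-75. -22.]
top 244 mean(tool x,y,up) [-62.7  -0.1 -49.6] dir [-0.68 -0.01 -0.73] slope -132.9 x [-92. -37.] z [-84. -23.]
```

View pics/s4.png

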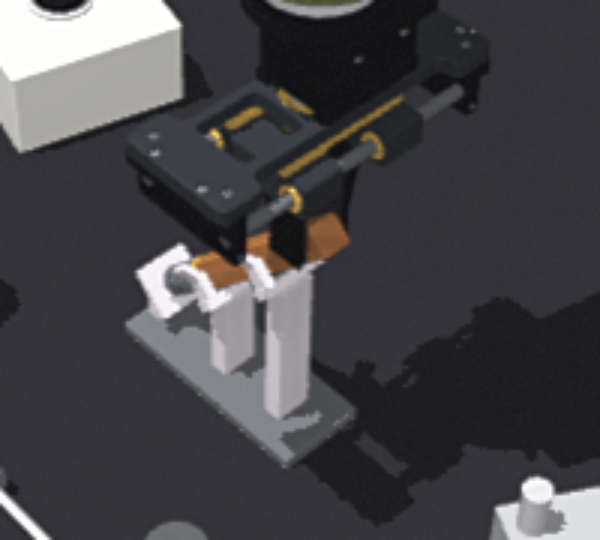

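```bash

python3 -m creep '[{"tx":0,"ty":0,"tz":3,"turn":0,"hand":0},{"tx":0,"ty":0,"tz":3,"turn":0,"hand":0},{"tx":0,"ty":0,"tz":2,"turn":0,"hand":0},{"tx":0,"ty":0,"tz":0,"turn":0,"hand":0}]'
python3 -c "
from h import *
axis()"
python3 -m creep '[{"tx":0,"ty":0,"tz":0,"turn":0,"hand":0.26},{"tx":0,"ty":0,"tz":0,"turn":0,"hand":0.3},{"tx":0,"ty":0,"tz":0,"turn":0,"hand":0.4},{"tx":0,"ty":0,"tz":0,"turn":0,"hand":0.5},{"tx":0,"ty":0,"tz":0,"turn":0,"hand":0.5},{"tx":0,"ty":0,"tz":0,"turn":0,"hand":0.5}]'
python3 -c "
from h import *
to(618.8,86.9,150.8,98.8)
axis();p,d=imaging.get_image('top');cv2.imwrite('pics/t4.png',cv2.resize(p[150:280,220:400,::-1],None,fx=3,fy=3))
i=imaging.camera_info('top')
P=cloud(i,d);h=cv2.cvtColor(p,cv2.COLOR_RGB2HSV);m=(h[...,0]>4)&(h[...,0]<25)&(h[...,1]>100)&(abs(P[...,0]-628)<40)&(abs(P[...,1]-30)<90)&(P[...,2]<178)
Q=P[m]-[637,-30.5,38];u=Q@[-.153,.988,0];z=Q[:,2];s=(u+z)/2**.5;n=(z-u)/2**.5
print(len(Q),'s',np.percentile(s,[1,50,99]).round(1),'n',np.percentile(n,[10,50,90]).round(1),'lat',(Q@[.988,.153,0]).mean())"
```

```text
time_s: 11.7
tcp_pos: [619.9, 84.5, 152.8]
ee_rot: [-180.0, 0.0, 98.8]
contact_force: [0.3, 1.2, -0.8]
finger_gap: 0.226
gripper_force: 3.0
scene 86 mean(tool x,y,up) [-63.6   6.1 -57.1] dir [-0.57 -0.45 -0.69] slope -129.8 x [-103.  -35.] z [-151.  -23.]
top 238 mean(tool x,y,up) [-65.3  -0.2 -48.5] dir [-0.71 -0.01 -0.71] slope -135.1 x [-95. -39.] z [-78. -23.]
time_s: 12.4
tcp_pos: [620.0, 84.7, 153.0]
ee_rot: [180.0, -0.0, 98.8]
contact_force: [0.5, -0.5, -0.0]
finger_gap: 0.484
gripper_force: 0.0
t 12.4 pos [620.   84.7 153. ] rot [ 1.800e+02 -1.000e-02  9.881e+01] F [ 0.5 -0.5 -0. ] gap 0.484 gf 0.0
turn 0.01
after turn: tx 2.3 ty -0.8 tz 2.2
scene 84 mean(tool x,y,up) [-63.6   7.  -57.4] dir [-0.51 -0.54 -0.67] slope -127.6 x [-93. -39.] z [-92. -27.]
top 242 mean(tool x,y,up) [-65.2  -0.3 -48.7] dir [-0.7  -0.02 -0.71] slope -134.7 x [-95. -39.] z [-81. -23.]
306 s [ 39.1  86.9 128.9] n [ 8.6 10.5 12.2] lat 0.11962509653472456
```

View pics/t4.png

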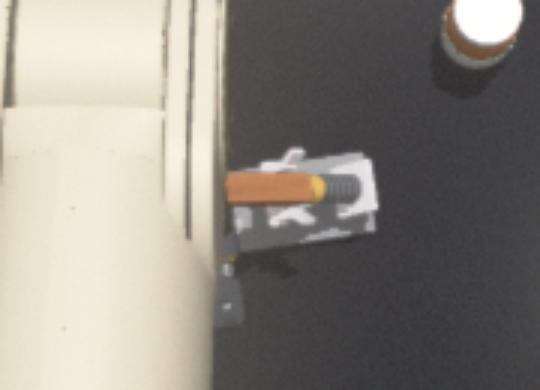

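```bash

python3 -m creep '[{"tx":4,"ty":0,"tz":-4,"turn":0,"hand":0.5},{"tx":0,"ty":0,"tz":0,"turn":0,"hand":0},{"tx":0,"ty":0,"tz":0,"turn":0,"hand":0},{"tx":0,"ty":0,"tz":0,"turn":0,"hand":0},{"tx":0,"ty":0,"tz":0,"turn":0,"hand":0},{"tx":0,"ty":0,"tz":-10,"turn":0,"hand":0},{"tx":0,"ty":0,"tz":-30,"turn":0,"hand":0},{"tx":0,"ty":0,"tz":-40,"turn":0,"hand":0},{"tx":0,"ty":0,"tz":-40,"turn":0,"hand":0},{"tx":0,"ty":0,"tz":0,"turn":0,"hand":0},{"tx":0,"ty":0,"tz":-20,"turn":0,"hand":0},{"tx":0,"ty":0,"tz":0,"turn":0,"hand":0}]' 3
python3 -c "
from h import *
axis()
to(557.7,323,290)"
```

```text
time_s: 13.75
tcp_pos: [620.2, 88.5, 299.3]
ee_rot: [179.8, -0.0, 98.8]
contact_force: [1.1, -0.6, -1.0]
finger_gap: 0.23
gripper_force: 3.0
scene 451 mean(tool x,y,up) [-34.    8.3 -60.9] dir [-0.52  0.01 -0.86] slope -121.2 x [-64.  -5.] z [-104.  -22.]
top 209 mean(tool x,y,up) [-52.1  -0.1 -73.7] dir [-0.49 -0.02 -0.87] slope -119.5 x [-71. -35.] z [-107.  -43.]
t 13.85 pos [619.4  88.6 296.7] rot [ 1.7999e+02 -1.0000e-02  9.8790e+01] F [-0.7  0.1 -1. ] gap 0.229 gf 3.0
after turn: tx 241.1 ty -25.1 tz 6.7
```

```bash

python3 -m creep '[{"tx":20,"ty":-3,"tz":0,"turn":0,"hand":0},{"tx":30,"ty":-4,"tz":0,"turn":0,"hand":0},{"tx":35,"ty":-3,"tz":0,"turn":0,"hand":0},{"tx":40,"ty":-3,"tz":0,"turn":0,"hand":0},{"tx":40,"ty":-3,"tz":0,"turn":0,"hand":0},{"tx":40,"ty":-3,"tz":0,"turn":0,"hand":0},{"tx":40,"ty":-3,"tz":0,"turn":0,"hand":0},{"tx":40,"ty":-3,"tz":0,"turn":0,"hand":0},{"tx":35,"ty":0,"tz":0,"turn":0,"hand":0},{"tx":0,"ty":0,"tz":0,"turn":0,"hand":0},{"tx":0,"ty":0,"tz":0,"turn":0,"hand":0},{"tx":0,"ty":0,"tz":0,"turn":0,"hand":0}]' 3
python3 -c "
from h import *
axis()
to(557.7,323,290)"
```

```text
time_s: 15.05
tcp_pos: [546.2, 399.6, 296.4]
ee_rot: [-180.0, 0.1, 98.7]
contact_force: [0.9, -0.8, -0.7]
finger_gap: 0.227
gripper_force: 3.0
scene 705 mean(tool x,y,up) [-20.6   9.2 -65. ] dir [-0.32 -0.   -0.95] slope -108.5 x [-42.   0.] z [-113.  -23.]
top 433 mean(tool x,y,up) [-29.    0.1 -65.8] dir [-0.31  0.02 -0.95] slope -108.3 x [-46. -11.] z [-119.  -23.]
t 15.15 pos [546.3 399.5 297. ] rot [1.800e+02 2.000e-02 9.868e+01] F [-0.3 -0.5 -1.2] gap 0.233 gf 3.0
after turn: tx -77.3 ty -0.3 tz 7.0
```

```bash

python3 -m creep '[{"tx":-35,"ty":0,"tz":0,"turn":0,"hand":0},{"tx":-18,"ty":0,"tz":0,"turn":0,"hand":0},{"tx":-9,"ty":0,"tz":0,"turn":0,"hand":0},{"tx":-4,"ty":0,"tz":0,"turn":0,"hand":0},{"tx":0,"ty":0,"tz":0,"turn":0,"hand":0},{"tx":0,"ty":0,"tz":0,"turn":0,"hand":0}]' 3
python3 -c "
from h import *
axis()
to(557.7,323,290)"
```

```text
time_s: 15.75
tcp_pos: [555.3, 337.1, 296.9]
ee_rot: [-180.0, -0.0, 98.9]
contact_force: [-0.0, -0.4, -1.3]
finger_gap: 0.233
gripper_force: 3.0
scene 730 mean(tool x,y,up) [ -8.5   8.4 -66.8] dir [ 0.2  -0.01  0.98] slope 78.4 x [-26.   7.] z [-117.  -23.]
top few
t 15.85 pos [555.4 337.  296.8] rot [-1.7998e+02 -1.0000e-02  9.8890e+01] F [-0.4  0.7 -0.3] gap 0.228 gf 3.0
after turn: tx -14.2 ty 0.1 tz 6.8
```

```bash

python3 -m creep '[{"tx":-35,"ty":0,"tz":0,"turn":0,"hand":0},{"tx":-18,"ty":0,"tz":0,"turn":0,"hand":0},{"tx":-9,"ty":0,"tz":0,"turn":0,"hand":0},{"tx":-4,"ty":0,"tz":0,"turn":0,"hand":0},{"tx":0,"ty":0,"tz":0,"turn":0,"hand":0},{"tx":0,"ty":0,"tz":0,"turn":0,"hand":0}]' 3
python3 -c "
from h import *
axis()
to(557.7,323,290)"
```

```text
time_s: 16.45
tcp_pos: [565.5, 271.9, 296.9]
ee_rot: [-180.0, -0.0, 98.9]
contact_force: [-0.5, 0.5, 0.0]
finger_gap: 0.229
gripper_force: 3.0
scene 769 mean(tool x,y,up) [ -0.1   6.9 -68.3] dir [0.11 0.   0.99] slope 83.9 x [-15.  11.] z [-118.  -23.]
top 33 mean(tool x,y,up) [ -14.6    1.2 -100.6] dir [-0.09 -0.07 -0.99] slope -95.4 x [-17. -11.] z [-125.  -60.]
t 16.55 pos [565.6 271.8 296.9] rot [-1.7999e+02 -1.0000e-02  9.8890e+01] F [-0.   0.2 -1. ] gap 0.231 gf 3.0
after turn: tx 51.8 ty 0.1 tz 6.9
```

```bash

python3 -m creep '[{"tx":0,"ty":0,"tz":0,"turn":0,"hand":0},{"tx":3,"ty":0,"tz":0,"turn":0,"hand":0},{"tx":6,"ty":0,"tz":0,"turn":0,"hand":0},{"tx":9,"ty":0,"tz":0,"turn":0,"hand":0},{"tx":9,"ty":0,"tz":0,"turn":0,"hand":0},{"tx":9,"ty":0,"tz":0,"turn":0,"hand":0},{"tx":9,"ty":0,"tz":0,"turn":0,"hand":0},{"tx":9,"ty":0,"tz":0,"turn":0,"hand":0},{"tx":6,"ty":0,"tz":0,"turn":0,"hand":0},{"tx":3,"ty":0,"tz":0,"turn":0,"hand":0},{"tx":0,"ty":0,"tz":0,"turn":0,"hand":0}]' 8
python3 -c "
from h import *
axis()
to(557.7,323,186)
p,d=imaging.get_image('scene');cv2.imwrite('pics/s5.png',cv2.resize(p[220:450,340:540,::-1],None,fx=2.5,fy=2.5))"
```

```text
time_s: 17.65
tcp_pos: [556.1, 333.2, 296.9]
ee_rot: [-180.0, 0.0, 98.8]
contact_force: [-1.0, -0.2, -0.2]
finger_gap: 0.226
gripper_force: 8.0
scene 785 mean(tool x,y,up) [ -1.1   7.7 -68. ] dir [ 0.12 -0.01  0.99] slope 83.2 x [-16.  11.] z [-120.  -23.]
top few
t 17.75 pos [556.4 332.5 297.1] rot [179.99   0.    98.77] F [0.  0.6 0.2] gap 0.229 gf 8.0
after turn: tx -9.5 ty -0.2 tz 111.1
```

View pics/s5.png

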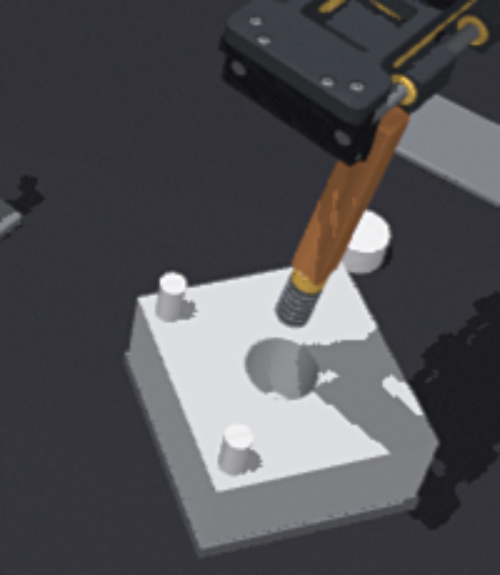

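```bash

python3 -c "
from h import *
i=imaging.camera_info('scene')
for z in (120,125,129,133): print(z,onplane('scene',i,457,348.5,z).round(1))
print(onplane('scene',i,452.8,366.8,75))
print([ (r['xy'],r['score']) for r in imaging.landmark_of('scene','brush_tip')[:2]])"
```

```text
120 [556.1 320.5 120. ]
125 [559.3 322.7 125. ]
129 [561.9 324.4 129. ]
133 [564.4 326.1 133. ]
[556.67298184 322.62168149  75.        ]
[([457.1, 345.8], 0.64)]
```

```bash

python3 -m creep '[{"tx":0,"ty":0,"tz":10,"turn":0,"hand":0},{"tx":0,"ty":0,"tz":15,"turn":0,"hand":0},{"tx":0,"ty":0,"tz":15,"turn":0,"hand":0},{"tx":0,"ty":0,"tz":15,"turn":0,"hand":0},{"tx":0,"ty":0,"tz":15,"turn":0,"hand":0},{"tx":0,"ty":0,"tz":15,"turn":0,"hand":0},{"tx":0,"ty":0,"tz":12,"turn":0,"hand":0},{"tx":0,"ty":0,"tz":6,"turn":0,"hand":0},{"tx":0,"ty":0,"tz":3,"turn":0,"hand":0},{"tx":0,"ty":0,"tz":0,"turn":0,"hand":0}]' 8
python3 -m creep '[{"tx":0,"ty":0,"tz":1,"turn":0,"hand":0},{"tx":0,"ty":0,"tz":1,"turn":0,"hand":0},{"tx":0,"ty":0,"tz":0,"turn":0,"hand":0}]' 8
python3 -c "
from h import *
axis()"
```

```text
time_s: 18.85
tcp_pos: [556.3, 332.9, 191.0]
ee_rot: [180.0, -0.0, 98.8]
contact_force: [0.2, -0.2, 0.1]
finger_gap: 0.231
gripper_force: 8.0
time_s: 19.15
tcp_pos: [556.3, 332.9, 189.3]
ee_rot: [180.0, -0.0, 98.8]
contact_force: [-0.5, 0.7, -1.4]
finger_gap: 0.229
gripper_force: 8.0
scene 529 mean(tool x,y,up) [ -0.8   7.7 -72.5] dir [-0.13  0.   -0.99] slope -97.7 x [-15.  11.] z [-118.  -24.]
top few
```

```bash

python3 -m creep '[{"tx":0,"ty":0,"tz":1,"turn":0,"hand":0},{"tx":0,"ty":0,"tz":1,"turn":0,"hand":0},{"tx":0,"ty":0,"tz":1,"turn":0,"hand":0},{"tx":0,"ty":0,"tz":0,"turn":0,"hand":0}]' 8
python3 -m creep '[{"tx":0,"ty":0,"tz":1,"turn":0,"hand":0},{"tx":0,"ty":0,"tz":1,"turn":0,"hand":0},{"tx":0,"ty":0,"tz":0,"turn":0,"hand":0}]' 8
```

```text
time_s: 19.65
tcp_pos: [556.1, 332.8, 185.8]
ee_rot: [-180.0, 0.0, 98.8]
contact_force: [-0.1, 0.4, -0.7]
finger_gap: 0.23
gripper_force: 8.0
time_s: 19.95
tcp_pos: [556.7, 333.2, 185.1]
ee_rot: [179.9, -0.1, 98.8]
contact_force: [-0.2, -0.8, 5.8]
finger_gap: 0.23
gripper_force: 8.0
```

```bash

python3 -m creep '[{"tx":0,"ty":0,"tz":-10,"turn":0,"hand":0},{"tx":0,"ty":0,"tz":-15,"turn":0,"hand":0},{"tx":0,"ty":0,"tz":-15,"turn":0,"hand":0},{"tx":0,"ty":0,"tz":-8,"turn":0,"hand":0},{"tx":0,"ty":0,"tz":0,"turn":0,"hand":0},{"tx":0,"ty":0,"tz":0,"turn":0,"hand":0},{"tx":0,"ty":0,"tz":12,"turn":0,"hand":0},{"tx":0,"ty":0,"tz":15,"turn":0,"hand":0},{"tx":0,"ty":0,"tz":12,"turn":0,"hand":0},{"tx":0,"ty":0,"tz":6,"turn":0,"hand":0},{"tx":0,"ty":0,"tz":2,"turn":0,"hand":0},{"tx":0,"ty":0,"tz":0,"turn":0,"hand":0}]' 8
python3 -m creep '[{"tx":0,"ty":0,"tz":0.5,"turn":0,"hand":0},{"tx":0,"ty":0,"tz":0.5,"turn":0,"hand":0},{"tx":0,"ty":0,"tz":0,"turn":0,"hand":0}]' 8
python3 -c "
from h import *
axis();to(627.8,28.8,290,98.8)"
```

```text
time_s: 21.15
tcp_pos: [556.1, 332.8, 184.6]
ee_rot: [-180.0, 0.0, 98.8]
contact_force: [-0.7, 0.7, -1.3]
finger_gap: 0.234
gripper_force: 8.0
time_s: 21.45
tcp_pos: [556.4, 333.0, 184.5]
ee_rot: [180.0, -0.0, 98.8]
contact_force: [-0.4, 0.3, 4.1]
finger_gap: 0.229
gripper_force: 8.0
scene 507 mean(tool x,y,up) [ -1.3   7.1 -73. ] dir [-0.15 -0.   -0.99] slope -98.4 x [-15.  11.] z [-124.  -23.]
top few
t 21.55 pos [556.4 333.  184.4] rot [ 1.7997e+02 -3.0000e-02  9.8800e+01] F [-0.8 -0.4  4.7] gap 0.231 gf 8.0
turn 0.0
after turn: tx -311.5 ty 24.0 tz -105.6
```

```bash

python3 -m creep '[{"tx":0,"ty":0,"tz":-10,"turn":0,"hand":0},{"tx":0,"ty":0,"tz":-17,"turn":0,"hand":0},{"tx":0,"ty":0,"tz":-12,"turn":0,"hand":0},{"tx":0,"ty":0,"tz":-6,"turn":0,"hand":0},{"tx":0,"ty":0,"tz":0,"turn":0,"hand":0}]' 3
python3 -m creep '[{"tx":6,"ty":0,"tz":0,"turn":0,"hand":0},{"tx":6,"ty":0,"tz":0,"turn":0,"hand":0},{"tx":6,"ty":0,"tz":1,"turn":0,"hand":0},{"tx":6,"ty":0,"tz":1.5,"turn":0,"hand":0},{"tx":6,"ty":0,"tz":1.5,"turn":0,"hand":0},{"tx":6,"ty":0,"tz":2,"turn":0,"hand":0},{"tx":6,"ty":0,"tz":2,"turn":0,"hand":0},{"tx":6,"ty":0,"tz":2.5,"turn":0,"hand":0},{"tx":6,"ty":0,"tz":2.5,"turn":0,"hand":0},{"tx":6,"ty":0,"tz":2.5,"turn":0,"hand":0},{"tx":6,"ty":0,"tz":2.5,"turn":0,"hand":0},{"tx":0,"ty":0,"tz":0,"turn":0,"hand":0}]' 3
python3 -c "
from h import *
axis();to(627.8,28.8,290,98.8)"
```

```text
time_s: 22.05
tcp_pos: [556.6, 333.0, 229.9]
ee_rot: [179.9, -0.0, 98.8]
contact_force: [0.3, -0.5, -0.4]
finger_gap: 0.231
gripper_force: 3.0
time_s: 23.25
tcp_pos: [545.5, 399.2, 210.4]
ee_rot: [-180.0, -0.0, 98.9]
contact_force: [-0.6, 0.2, 0.2]
finger_gap: 0.231
gripper_force: 3.0
scene 504 mean(tool x,y,up) [-36.    8.5 -68.9] dir [0.46 0.01 0.89] slope 62.4 x [-59. -11.] z [-107.  -34.]
top 346 mean(tool x,y,up) [-40.5   0.1 -62.5] dir [-0.43 -0.   -0.9 ] slope -115.6 x [-64. -21.] z [-111.  -23.]
t 23.35 pos [546.1 398.1 210.9] rot [-1.800e+02  1.000e-02  9.881e+01] F [ 0.1 -0.1  0. ] gap 0.229 gf 3.0
turn 0.01
after turn: tx -377.4 ty 24.2 tz -79.1
```

```bash

python3 -m creep '[{"tx":0,"ty":0,"tz":0,"turn":0,"hand":0},{"tx":0,"ty":0,"tz":-8,"turn":0,"hand":0},{"tx":0,"ty":0,"tz":-16,"turn":0,"hand":0},{"tx":0,"ty":0,"tz":-20,"turn":0,"hand":0},{"tx":0,"ty":0,"tz":-20,"turn":0,"hand":0},{"tx":0,"ty":0,"tz":-20,"turn":0,"hand":0},{"tx":-8,"ty":1,"tz":-16,"turn":0,"hand":0},{"tx":-16,"ty":1,"tz":0,"turn":0,"hand":0},{"tx":-24,"ty":2,"tz":0,"turn":0,"hand":0},{"tx":-28,"ty":2,"tz":0,"turn":0,"hand":0},{"tx":-28,"ty":2,"tz":0,"turn":0,"hand":0},{"tx":-28,"ty":2,"tz":0,"turn":0,"hand":0}]' 8
python3 -m creep '[{"tx":-28,"ty":2,"tz":0,"turn":0,"hand":0},{"tx":-28,"ty":2,"tz":0,"turn":0,"hand":0},{"tx":-28,"ty":2,"tz":0,"turn":0,"hand":0},{"tx":-28,"ty":2,"tz":0,"turn":0,"hand":0},{"tx":-28,"ty":2,"tz":0,"turn":0,"hand":0},{"tx":-28,"ty":2,"tz":0,"turn":0,"hand":0},{"tx":-28,"ty":2,"tz":0,"turn":0,"hand":0},{"tx":-18,"ty":1,"tz":0,"turn":0,"hand":0},{"tx":-9,"ty":1,"tz":0,"turn":0,"hand":0},{"tx":-4,"ty":0,"tz":0,"turn":0,"hand":0},{"tx":0,"ty":0,"tz":0,"turn":0,"hand":0}]' 8
python3 -c "
from h import *
axis();to(625,47,195,98.8)"
```

```text
time_s: 24.55
tcp_pos: [576.4, 266.1, 310.2]
ee_rot: [-179.9, 0.0, 98.7]
contact_force: [1.0, -0.1, -0.8]
finger_gap: 0.226
gripper_force: 8.0
time_s: 25.65
tcp_pos: [626.6, 47.1, 310.7]
ee_rot: [-180.0, -0.0, 98.8]
contact_force: [0.6, 0.3, -0.8]
finger_gap: 0.23
gripper_force: 8.0
scene 497 mean(tool x,y,up) [-27.3   7.  -63. ] dir [-0.45 -0.   -0.89] slope -116.5 x [-55.  -2.] z [-109.  -23.]
top 20 mean(tool x,y,up) [ -58.2   -0.9 -102.9] dir [ 0.35 -0.44  0.83] slope 66.8 x [-62. -55.] z [-110.  -97.]
t 25.75 pos [626.6  48.4 310.8] rot [-1.7999e+02 -3.0000e-02  9.8880e+01] F [ 0.4  0.1 -0.3] gap 0.228 gf 8.0
turn 0.08
after turn: tx -1.1 ty -1.8 tz 115.8
```

```bash

python3 -m creep '[{"tx":-2,"ty":-1,"tz":8,"turn":0,"hand":0},{"tx":-2,"ty":-0.8,"tz":14,"turn":0,"hand":0},{"tx":0,"ty":0,"tz":16,"turn":0,"hand":0},{"tx":0,"ty":0,"tz":16,"turn":0,"hand":0},{"tx":0,"ty":0,"tz":16,"turn":0,"hand":0},{"tx":0,"ty":0,"tz":14,"turn":0,"hand":0},{"tx":0,"ty":0,"tz":12,"turn":0,"hand":0},{"tx":0,"ty":0,"tz":10,"turn":0,"hand":0},{"tx":0,"ty":0,"tz":6,"turn":0,"hand":0},{"tx":0,"ty":0,"tz":3,"turn":0,"hand":0},{"tx":0,"ty":0,"tz":0,"turn":0,"hand":0}]' 8
python3 -m creep '[{"tx":0,"ty":0,"tz":0,"turn":0,"hand":0},{"tx":6,"ty":0,"tz":3,"turn":0,"hand":0},{"tx":6,"ty":0,"tz":3.5,"turn":0,"hand":0},{"tx":6,"ty":0,"tz":3.5,"turn":0,"hand":0},{"tx":6,"ty":0,"tz":4,"turn":0,"hand":0},{"tx":5.5,"ty":0,"tz":4.5,"turn":0,"hand":0},{"tx":5.5,"ty":0,"tz":4.5,"turn":0,"hand":0},{"tx":5.5,"ty":0,"tz":5,"turn":0,"hand":0},{"tx":4.5,"ty":0,"tz":5,"turn":0,"hand":0},{"tx":0,"ty":0,"tz":0,"turn":0,"hand":0}]' 3
python3 -c "
from h import *
axis();to(619.2,87.8,157,98.8)"
```

```text
time_s: 26.85
tcp_pos: [625.6, 43.1, 195.9]
ee_rot: [-180.0, 0.0, 98.8]
contact_force: [0.6, 0.4, 0.1]
finger_gap: 0.231
gripper_force: 8.0
time_s: 27.85
tcp_pos: [618.2, 88.5, 162.1]
ee_rot: [-179.9, -0.0, 98.9]
contact_force: [0.3, -0.1, -0.6]
finger_gap: 0.228
gripper_force: 3.0
scene 152 mean(tool x,y,up) [-59.7   8.1 -55.5] dir [-0.73  0.01 -0.68] slope -136.9 x [-98. -18.] z [-85. -22.]
top 262 mean(tool x,y,up) [-65.5  -0.7 -52. ] dir [ 0.69 -0.01  0.72] slope 46.5 x [-97. -38.] z [-88. -23.]
t 27.95 pos [618.6  87.5 162.9] rot [-179.98    0.     98.8 ] F [ 0.  -0.8 -0.8] gap 0.23 gf 3.0
turn 0.0
after turn: tx 0.2 ty 0.6 tz 5.9
```

```bash

python3 -m creep '[{"tx":0,"ty":0,"tz":3,"turn":0,"hand":0},{"tx":0,"ty":0,"tz":3,"turn":0,"hand":0},{"tx":0,"ty":0,"tz":0.5,"turn":0,"hand":0},{"tx":0,"ty":0,"tz":0,"turn":0,"hand":0.26},{"tx":0,"ty":0,"tz":0,"turn":0,"hand":0.3},{"tx":0,"ty":0,"tz":0,"turn":0,"hand":0.4},{"tx":0,"ty":0,"tz":0,"turn":0,"hand":0.5},{"tx":0,"ty":0,"tz":0,"turn":0,"hand":0.5},{"tx":0,"ty":0,"tz":0,"turn":0,"hand":0.5},{"tx":0,"ty":0,"tz":-5,"turn":0,"hand":0.5},{"tx":0,"ty":0,"tz":-15,"turn":0,"hand":0.5},{"tx":0,"ty":0,"tz":-20,"turn":0,"hand":0.5}]'
python3 -m creep '[{"tx":0,"ty":0,"tz":-25,"turn":0,"hand":0.5},{"tx":0,"ty":0,"tz":-25,"turn":0,"hand":0.5},{"tx":-20,"ty":0,"tz":-20,"turn":0,"hand":0.5},{"tx":-35,"ty":0,"tz":0,"turn":0,"hand":0.5},{"tx":-35,"ty":0,"tz":0,"turn":0,"hand":0.5},{"tx":-35,"ty":0,"tz":0,"turn":0,"hand":0.5},{"tx":-35,"ty":0,"tz":0,"turn":0,"hand":0.5},{"tx":-35,"ty":0,"tz":0,"turn":0,"hand":0.5},{"tx":-35,"ty":0,"tz":0,"turn":0,"hand":0.5}]'
cat > chk.py <<'E'
from h import *
for c in('top','scene'):
    p,d=imaging.get_image(c);i=imaging.camera_info(c)
    P=cloud(i,d);h=cv2.cvtColor(p,cv2.COLOR_RGB2HSV);m=(h[...,0]>4)&(h[...,0]<25)&(h[...,1]>100)&(abs(P[...,0]-628)<40)&(abs(P[...,1]-40)<90)&(P[...,2]<195)
    Q=P[m]-[637,-30.5,38];u=Q@[-.153,.988,0];z=Q[:,2];s=(u+z)/2**.5;n=(z-u)/2**.5
    print(c,len(Q),'s',np.percentile(s,[1,50,99]).round(1),'n',np.percentile(n,[10,50,90]).round(1),'lat',(Q@[.988,.153,0]).mean().round(1))
    if c=='scene':cv2.imwrite('pics/chk.png',cv2.resize(p[120:350,200:420,::-1],None,fx=2.5,fy=2.5))
E
python3 chk.py;python3 -c "
from h import *
to(576,-283.3,140)"
```

```text
time_s: 29.15
tcp_pos: [618.4, 87.5, 197.4]
ee_rot: [-180.0, 0.0, 98.8]
contact_force: [-0.6, 0.4, 1.2]
finger_gap: 0.499
gripper_force: 0.0
time_s: 30.05
tcp_pos: [654.1, -141.1, 268.1]
ee_rot: [179.9, 0.0, 98.8]
contact_force: [-0.0, 0.8, 0.0]
finger_gap: 0.498
gripper_force: 0.0
top 660 s [ 39.8 130.1 190.6] n [ 4.4 10.2 12.1] lat -0.2
scene 528 s [ 51.5 156.5 191.3] n [-3.6  5.9 12.7] lat 5.8
t 30.15 pos [ 653.  -146.4  268. ] rot [179.99   0.19  98.38] F [-0.  -0.1  0.4] gap 0.501 gf 0.0
after turn: tx -124.3 ty -96.1 tz 128.0
```

View pics/chk.png

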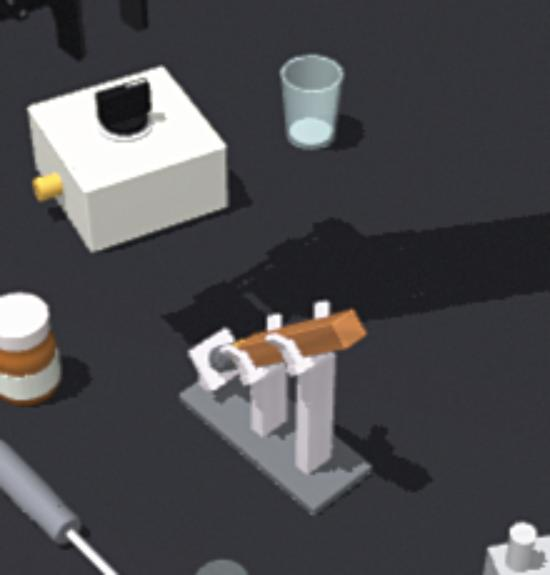

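```bash

python3 -m creep '[{"tx":0,"ty":0,"tz":0,"turn":-7.54,"hand":0.6},{"tx":0,"ty":0,"tz":0,"turn":-7.54,"hand":0.6},{"tx":0,"ty":0,"tz":0,"turn":-7.54,"hand":0.6},{"tx":0,"ty":0,"tz":0,"turn":-7.54,"hand":0.6},{"tx":0,"ty":0,"tz":0,"turn":-7.54,"hand":0.6},{"tx":0,"ty":0,"tz":0,"turn":-7.54,"hand":0.6},{"tx":0,"ty":0,"tz":0,"turn":-7.54,"hand":0.6},{"tx":0,"ty":0,"tz":0,"turn":-7.54,"hand":0.6},{"tx":0,"ty":0,"tz":0,"turn":-7.54,"hand":0.6},{"tx":0,"ty":0,"tz":0,"turn":-7.54,"hand":0.6},{"tx":0,"ty":0,"tz":0,"turn":0,"hand":0.6},{"tx":0,"ty":0,"tz":0,"turn":0,"hand":0.6}]'
python3 -c "
from h import *
to(576,-283.3,140,174.2);print(get_obs()['joint_positions'].round(0))"
```

```text
time_s: 31.35
tcp_pos: [654.0, -139.6, 267.4]
ee_rot: [180.0, 0.0, 174.0]
contact_force: [0.5, 0.4, -0.4]
finger_gap: 0.599
gripper_force: 0.0
t 31.35 pos [ 654.  -139.6  267.4] rot [1.7999e+02 5.0000e-02 1.7398e+02] F [ 0.5  0.4 -0.4] gap 0.599 gf 0.0
turn -0.22
after turn: tx 63.1 ty -150.8 tz 127.4
[-12.  25.  29.  74. -12.  84. 100.]
```

```bash

python3 -m creep '[{"tx":6.3,"ty":-15,"tz":10,"turn":0,"hand":0.6},{"tx":6.3,"ty":-15,"tz":10,"turn":0,"hand":0.6},{"tx":6.3,"ty":-15,"tz":10,"turn":0,"hand":0.6},{"tx":6.3,"ty":-15,"tz":10,"turn":0,"hand":0.6},{"tx":6.3,"ty":-15,"tz":10,"turn":0,"hand":0.6},{"tx":6.3,"ty":-15,"tz":10,"turn":0,"hand":0.6},{"tx":6.3,"ty":-15,"tz":10,"turn":0,"hand":0.6},{"tx":6.3,"ty":-15,"tz":10,"turn":0,"hand":0.6},{"tx":6.3,"ty":-15,"tz":10,"turn":0,"hand":0.6},{"tx":6.3,"ty":-15.8,"tz":10,"turn":0,"hand":0.6},{"tx":0,"ty":0,"tz":0,"turn":0,"hand":0.6},{"tx":0,"ty":0,"tz":0,"turn":0,"hand":0.6}]'
python3 -c "
from h import *
to(576,-283.3,86,174.2);i=imaging.camera_info('wrist');p,d=imaging.get_image('wrist');P=cloud(i,d).reshape(-1,3)
Q=P[(P[:,2]>98)&(P[:,2]<118)&(abs(P[:,0]-576)<35)&(abs(P[:,1]+283)<35)&(d.ravel()>0)]
print(len(Q));print(cv2.minAreaRect(Q[:,:2].astype(np.float32)),Q[:,2].max())"
```

```text
time_s: 32.55
tcp_pos: [576.0, -283.5, 166.5]
ee_rot: [180.0, -0.0, 174.2]
contact_force: [0.4, 1.5, -0.8]
finger_gap: 0.598
gripper_force: 0.0
t 32.55 pos [ 576.  -283.5  166.5] rot [179.97  -0.   174.16] F [ 0.4  1.5 -0.8] gap 0.598 gf 0.0
turn -0.04
after turn: tx 0.0 ty 0.2 tz 80.5
1481
((573.6939697265625, -283.1611328125), (12.444141387939453, 47.77959060668945), 84.092529296875) 113.23557810154593
```

```bash

python3 -m creep '[{"tx":1,"ty":0,"tz":20,"turn":0,"hand":0.6},{"tx":0,"ty":0,"tz":20,"turn":0,"hand":0.6},{"tx":0,"ty":0,"tz":20,"turn":0,"hand":0.6},{"tx":0,"ty":0,"tz":12,"turn":0,"hand":0.6},{"tx":0,"ty":0,"tz":8,"turn":0,"hand":0.6},{"tx":0,"ty":0,"tz":0,"turn":0,"hand":0.6},{"tx":0,"ty":0,"tz":0,"turn":0,"hand":0},{"tx":0,"ty":0,"tz":0,"turn":0,"hand":0},{"tx":0,"ty":0,"tz":0,"turn":0,"hand":0},{"tx":0,"ty":0,"tz":0,"turn":0,"hand":0},{"tx":0,"ty":0,"tz":0,"turn":0,"hand":0},{"tx":0,"ty":0,"tz":0,"turn":0,"hand":0}]' 35
python3 -c "
from h import *
to(575,-283.3,86,174.2)"
```

```text
time_s: 33.8
tcp_pos: [574.9, -284.6, 86.8]
ee_rot: [-179.9, 0.0, 174.2]
contact_force: [3.0, 0.4, -4.4]
finger_gap: 0.149
gripper_force: 35.0
t 33.8 pos [ 574.9 -284.6   86.8] rot [-1.7990e+02  3.0000e-02  1.7417e+02] F [ 3.   0.4 -4.4] gap 0.149 gf 35.0
turn -0.03
after turn: tx -0.0 ty 1.3 tz 0.8
```

```bash

python3 -m creep '[{"tx":0,"ty":0,"tz":0,"turn":7,"hand":0},{"tx":0,"ty":0,"tz":0,"turn":7,"hand":0},{"tx":0,"ty":0,"tz":0,"turn":7,"hand":0},{"tx":0,"ty":0,"tz":0,"turn":7,"hand":0},{"tx":0,"ty":0,"tz":0,"turn":7,"hand":0},{"tx":0,"ty":0,"tz":0,"turn":7,"hand":0},{"tx":0,"ty":0,"tz":0,"turn":7,"hand":0},{"tx":0,"ty":0,"tz":0,"turn":7,"hand":0},{"tx":0,"ty":0,"tz":0,"turn":7,"hand":0},{"tx":0,"ty":0,"tz":0,"turn":5,"hand":0},{"tx":0,"ty":0,"tz":0,"turn":2,"hand":0},{"tx":0,"ty":0,"tz":0,"turn":0,"hand":0}]'
python3 -c "
from h import *
to(575,-283.3,86,102.6);print(get_obs()['moment'].round(2))
p,d=imaging.get_image('wrist');cv2.imwrite('pics/w.png',p[:,:,::-1])"
```

```text
time_s: 35.0
tcp_pos: [575.2, -284.2, 86.7]
ee_rot: [180.0, 0.1, 104.2]
contact_force: [1.8, -4.3, -1.6]
finger_gap: 0.145
gripper_force: 35.0
t 35.0 pos [ 575.2 -284.2   86.7] rot [1.7999e+02 1.0000e-01 1.0416e+02] F [ 1.8 -4.3 -1.6] gap 0.145 gf 35.0
turn 1.56
after turn: tx 0.9 ty 0.0 tz 0.7
[-1.   -0.33  0.12]
```

```bash

python3 -m creep '[{"tx":0,"ty":0,"tz":0,"turn":1,"hand":0},{"tx":0,"ty":0,"tz":0,"turn":1,"hand":0},{"tx":0,"ty":0,"tz":0,"turn":0.5,"hand":0},{"tx":0,"ty":0,"tz":0,"turn":0,"hand":0}]' 35
python3 -c "
from h import *
to(575,-283.3,86,102.6);print(get_obs()['moment'].round(2))
i=imaging.camera_info('wrist');p,d=imaging.get_image('wrist');P=cloud(i,d).reshape(-1,3)
g=p.reshape(-1,3).max(1)
Q=P[(P[:,2]>104)&(P[:,2]<117)&(abs(P[:,0]-575)<28)&(abs(P[:,1]+283)<28)&(d.ravel()>0)]
print(len(Q),cv2.minAreaRect(Q[:,:2].astype(np.float32)),np.degrees(np.arctan2(*np.linalg.svd(Q[:,:2]-Q[:,:2].mean(0),full_matrices=False)[2][0][::-1])))
cv2.imwrite('pics/w.png',p[:,:,::-1])"
python3 -m creep '[{"tx":0,"ty":0,"tz":0,"turn":0,"hand":0},{"tx":0,"ty":0,"tz":0,"turn":0,"hand":0},{"tx":0,"ty":0,"tz":0,"turn":0,"hand":0},{"tx":0,"ty":0,"tz":0,"turn":0,"hand":0},{"tx":0,"ty":0,"tz":0,"turn":0,"hand":0},{"tx":0,"ty":0,"tz":0,"turn":0,"hand":0},{"tx":0,"ty":0,"tz":0,"turn":0,"hand":0},{"tx":0,"ty":0,"tz":0,"turn":0,"hand":0},{"tx":0,"ty":0,"tz":0,"turn":0,"hand":0},{"tx":0,"ty":0,"tz":0,"turn":0,"hand":0},{"tx":0,"ty":0,"tz":0,"turn":0,"hand":0},{"tx":0,"ty":0,"tz":0,"turn":0,"hand":0}]' 35
```

```text
time_s: 35.45
tcp_pos: [575.2, -284.2, 86.7]
ee_rot: [180.0, 0.1, 101.7]
contact_force: [3.0, -4.8, -1.3]
finger_gap: 0.149
gripper_force: 35.0
t 35.45 pos [ 575.2 -284.2   86.7] rot [1.7997e+02 8.0000e-02 1.0172e+02] F [ 3.  -4.8 -1.3] gap 0.149 gf 35.0
turn -0.88
after turn: tx 0.9 ty 0.0 tz 0.7
[-1.28 -0.5   0.29]
2638 ((571.5431518554688, -282.1822204589844), (47.52231979370117, 30.834712982177734), 85.62628936767578) -77.91266669333152
time_s: 36.7
tcp_pos: [575.2, -284.2, 86.7]
ee_rot: [180.0, 0.1, 101.7]
contact_force: [2.4, -5.1, -1.3]
finger_gap: 0.147
gripper_force: 35.0
```

View pics/w.png

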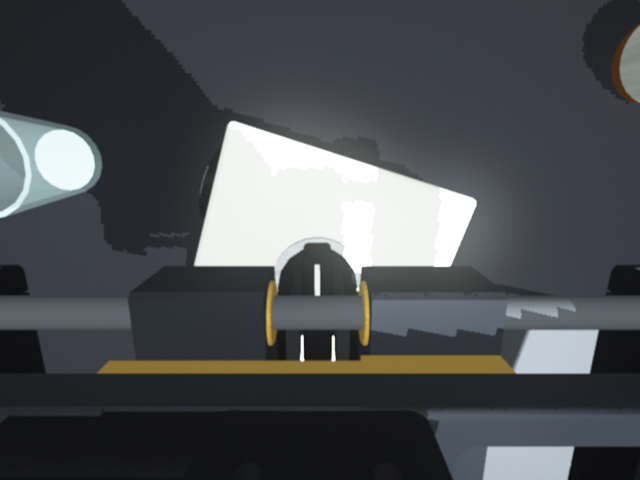

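```bash

python3 -m creep '[{"tx":0,"ty":0,"tz":0,"turn":0,"hand":1},{"tx":0,"ty":0,"tz":0,"turn":0,"hand":1},{"tx":0,"ty":0,"tz":0,"turn":0,"hand":1},{"tx":0,"ty":0,"tz":0,"turn":0,"hand":1},{"tx":0,"ty":0,"tz":0,"turn":0,"hand":1},{"tx":0,"ty":0,"tz":0,"turn":0,"hand":1},{"tx":0,"ty":0,"tz":-10,"turn":0,"hand":1},{"tx":0,"ty":0,"tz":-20,"turn":0,"hand":1},{"tx":0,"ty":0,"tz":-25,"turn":0,"hand":1},{"tx":0,"ty":0,"tz":-25,"turn":0,"hand":1},{"tx":0,"ty":0,"tz":-25,"turn":0,"hand":1},{"tx":0,"ty":0,"tz":0,"turn":0,"hand":1}]'
python3 chk.py; python3 -c "
from h import *
i=imaging.camera_info('wrist');p,d=imaging.get_image('wrist');P=cloud(i,d).reshape(-1,3)
Q=P[(P[:,2]>104)&(P[:,2]<117)&(abs(P[:,0]-575)<28)&(abs(P[:,1]+283)<28)&(d.ravel()>0)]
print(len(Q),cv2.minAreaRect(Q[:,:2].astype(np.float32)),np.degrees(np.arctan2(*np.linalg.svd(Q[:,:2]-Q[:,:2].mean(0),full_matrices=False)[2][0][::-1])))"
```

```text
time_s: 37.9
tcp_pos: [576.4, -284.1, 195.8]
ee_rot: [179.7, 0.1, 101.7]
contact_force: [-0.5, -0.3, -0.1]
finger_gap: 0.994
gripper_force: 0.0
top 662 s [ 40.  130.3 190.8] n [ 3.9 10.2 11.9] lat -0.1
scene 522 s [ 50.9 156.9 191. ] n [-3.8  6.  12.7] lat 5.9
1271 ((574.4989013671875, -282.8334655761719), (13.50163745880127, 47.95305633544922), 84.81678009033203) -5.6099464393979375
```

Knob is home (-5.6°, same as at the start) and the brush lies in the rest, so I am handing in.

```bash
python3 -c "
from station import order
print(order.finish_job())"
```

```text
the job is handed in; nothing more can be done
None
```

I carried out every step and handed the job in after about 38 s of the 72 s allowed, but the hand-in returned no verdict. The last pictures show the brush seated in the rest and the purge knob back home.

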